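# Rock the tight pour-hole bung out of a plaster mould

## Robot

A 6-joint arm with a two-finger parallel gripper is mounted at the origin on the work surface. World frame = base frame: x ahead of the robot, y to its left, z up, the work surface at z = 0. Lengths are in m, angles in degrees, forces in N, time in s.
With the tool pointing down it reaches from about 0.375 to 0.9 m from the base axis. Payload 3.1 kg.
Tool frame: the origin (TCP) lies between the finger pads; the fingertips stand 22 mm ahead of it and the grasp point (between the pads) lies 3 mm ahead of it (bot.tip_extent is the distance from the TCP to the fingertips, in m); y points along the fingers, z is the direction in which the jaws open and shut, and the axes are right-handed (so a half turn about y gives the same grasp; the last joint's range is limited). The gripper opens to 87 mm and grips with 3 to 60 N. Pads are 19 mm wide; open, the fingers measure 117 mm over their backs; the gripper's body (75 mm by 190 mm) begins 51 mm behind the grasp point.
Start: joints at [-79.097, 30.224, 82.088, -0, 67.689, -10.227], TCP at [0.225, -0.583, 0.245] pointing down, gripper open.
Joint ranges: [-176.69, 176.69], [-43.24, 126.21], [12.49, 139.97], [-82, 262], [0, 151.66], [-163.58, 163.58]. Speed limits (degrees/s): [159.86, 159.86, 180, 180, 180, 180].

## Interface

Orientations are given as a 3x3 rotation matrix whose columns are the frame's x, y, z axes.
In Python, from rig import bot, eyes, models gives the robot as it stands. The module is installed in compiled form; this text tells all that it offers.
- The arm moves only by the tool arm_command, never from a script. Its arguments are lists of equal length, an entry for each row: "translation": the shift along the tool's x, y, z each as a share of 0.08 m, from -1 to 1, a list of three; "rotation": the turn, a rotation vector about the tool's x, y, z each as a share of 60 degrees, from -1 to 1, a list of three; "grip": the closure, from -1 (fully open) to 1 (shut), so that 0 is half open. In form: {"translation": [[x, y, z], ...], "rotation": [[rx, ry, rz], ...], "grip": [grip, ...]}. A call has 1 to 5 rows; each row is the pose to reach, as a shift and turn from the pose commanded when the call began, along the tool's axes at that moment; what a row does not reach only later rows make up. A row lasts 1/10 s, in which the tool goes at most 50 mm and 8.59 degrees, less where a joint would pass 70% of its speed; a pose out of reach is approached as far as the arm can. A call with a number of a shift or a turn outside -1 to 1 is refused whole. A call with a gripper value outside its range is refused whole. The fingers move at their own pace and stop on an object; the grip force is fixed at half the most. Time passes only in rows, so rows that repeat a pose let the fingers close. It gives the time, the measured TCP pose, the force and the opening at its end, in the units of the state.
- bot.read_state(): the state, without advancing time (a new reading comes with each control period).
- eyes.capture(name): name is "scene" or "side" or "wrist"; returns a dict with "image" (400x640x3 uint8, blue, green, red), "mtx" (3x3 intrinsics, pixels), "rvec" (rotation vector, rad) and "tvec" (3), from world to camera coordinates, as OpenCV has them; the wrist camera has in their place "hand_eye" (4x4, takes a point from camera to tool coordinates, whose origin is the TCP and whose axes are the tool frame's). Camera axes: x right, y down, z forward; pixel columns grow to the right and rows downward; lengths in m; the calibration is good to about 2 mm. A picture is of the moment at which its call begins: read the wrist's pose just before it. There is no depth.
- bot.hand_in(): hands the job in, once; it reports no verdict.
Trained networks look in the newest picture that a camera, given by its name, has taken for a name from the list of things; names that differ only in an ending like _2 or _b are one class to them, and where a whole thing is asked for, a point or a joint stands for the part that bears it (a point fixed in the world has none). Each returns a list of dicts, best first, with "conf" (0 to 1); they miss things now and then, are a little off and sometimes report something else, mostly with a low value. They report only what shows in the picture. A call takes as long as a camera call. They do not tell look-alikes from the thing itself.
- models.recognise(camera, thing): "extent" ([left, top, right, bottom] as shares, 0 to 1, of the picture: columns of its width, rows of its height, round what is visible of it).
- models.spot_point(camera, thing): "point" ([column, row] as shares, 0 to 1, of the picture: columns of its width, rows of its height: a listed point, or the origin of a listed thing).
The state is a dict: "time_s": time; "joint_positions": joint angles; "qvel": joint speeds; "tau": joint torques, N m; "position": TCP position; "tcp_rot": TCP orientation; "force": force on the tool from outside, world axes, zero at the start; "moment": the same for the moment, N m; "opening": opening from 0.0 (shut) to 1.0 (fully open).
Only numpy, scipy, OpenCV 4.12 (cv2) and the standard library are available. Lean on these libraries where they do the work, as an engineer would, in place of code of your own. Each camera call takes 0.05 s, during which the arm holds its last target. There are 200 camera calls.

## Task

Push the mould's blue keeper bar by its yellow post so that it swings round its pin well clear of the pour hole (at least 55 degrees), then grip the orange bung and rock it side to side while pulling it straight out, so that the heavy mould is not lifted off its bed. Set the bung down gently in the grey tray and let go, without dropping it; leave the keeper swung open, and do not shift or tip the figure, the jar, the pail or the sander.

Things in the scene. Friction and masses are not known exactly. Their poses are not given: they have to be found in the camera images.
- bed: Plywood bed 160 x 160 x 12 mm fixed to the bench; origin: centre of its underside, axes as port. On it lies the mould, an off-white plaster block 130 x 130 x 80 mm with a dark parting line, about 2 kg, not fastened down; low wooden cheeks (to 40 mm above the bench) keep it from sliding or turning, so it can only be lifted.
- port (a point): Centre of the pour hole, level with the mould's flat top, 92 mm above the bench; z up. The hole is oblong: 34 mm along this frame's x, 47 mm along its y, 40 mm deep. Two sprung rubber pads, one at its +y end and one at its -y end, 15 mm below the mould's top, pinch the bung with about 35 N each and yield up to 4 mm.
- mould (a joint): How far the mould is lifted off its bed, m; 0 = lying on it, held by its weight of 20 N alone. The bung's grip in the hole is stronger: a straight pull lifts the mould with it. More than 5 mm of lift spoils the job.
- bung: The bung, 55 to 100 g. Origin: centre of its underside, z up its axis, x and y as port. A black rubber shank 26 (x) x 40 (y) x 34 mm high; an orange shoulder plate 36 x 56 x 6 mm (34 to 40 mm above the origin); an orange square grip 20 x 20 x 36 mm (40 to 76 mm). Seated, the origin is 30 mm below port. It leaves the pads after 15 to 18 mm of lift and the hole after 30 mm.
- bung_grip (a point): Centre of the bung's square grip, 60 mm above the bung's origin. Leaning the bung alternately toward port's +y and -y by 0.08 to 0.14 rad, about a point level with the pads, makes the pads slip, so it walks out 2 to 3 mm per lean with little pull. A steady lean to one side does not free it.
- keeper (a joint): Angle of the keeper bar, rad: 0 = closed, lying parallel to the mould's x 22 mm to the +y side of the grip, over the bung's shoulder (1.5 mm above it), so that the bung cannot come out; it opens counter-clockwise seen from above, away from the grip, to a stop at 1.3. It stays where it is left; about 1 N at the post moves it.
- keeper_pin (a point): Pivot of the keeper on the mould's top, at x -45, y +22 mm from port; z at the top of the bar, 17.5 mm above the mould's top. x points along the bar to its free end, z up. The bar is blue flat steel 16 mm wide and 6 mm thick and reaches 127 mm from the pin.
- keeper_post (a point): Top centre of the yellow upright post near the keeper's free end, 118 mm from the pin: 12 mm diameter, 24 mm high above the bar, its top 41.5 mm above the mould's top (it overhangs the mould's edge).
- tray: Grey open tray fixed to the bench, 120 x 120 mm, walls 28 mm high and 4 mm thick, floor 4 mm. Origin: centre of its underside; x and y along its sides.
- figure: White plaster statuette, 200 mm high on a 66 mm square plinth, loose. Origin: centre of its underside.
- jar: Glass jar 70 mm diameter, 90 mm high, with tools that stick up to 190 mm (held well within its outline), loose. Origin: centre of its underside.
- pail: Small white plastic pail 94 mm diameter at the rim, 76 mm high, a stick leaning out to 130 mm height, loose. Origin: centre of its underside.
- sander: Hand sanding block 70 x 90 mm, 42 mm high, yellow with a black foot, loose. Origin: centre of its underside.
Mind the look-alikes: they are no part of the job. There is more than one size of the bung; the job needs the largest.

How it is judged:
By the outcome, as a careful person would: the job done as asked, in the order asked, and still so for the second after the job is handed in, with the robot touching nothing.
It also fails if it takes over 72 s, if anything falls off the work surface, if the arm or the gripper's body presses on something with over 40 N, if the wrist force passes 120 N, or if a joint passes its speed limit or range.

## Working session

There is one attempt and no reset: what is moved stays moved. The work goes in short steps, Python scripts to look and compute and a tool call to move; the robot and the scene stay as the last step left them, time stands still between calls to the robot, and variables do not carry over. Pictures are saved under pics/ and viewed, about 8 in all and at most 12, crops included, and the job is handed in when it is done.

Besides the shell and the picture viewer there is one more tool, called after "Call:" in YAML: its name, and indented under it one key for each argument. arm_command: Moves the arm, as the interface text tells. Shift numbers are shares of 0.08 m and turn numbers shares of 60 degrees, none past 1 either way. Its arguments: {"type":"object","properties":{"translation":{"type":"array"},"rotation":{"type":"array"},"grip":{"type":"array"}},"required":["translation","rotation","grip"]}

```bash
mkdir -p pics
cat > h.py <<'E'
import numpy as np, cv2
from rig import bot, eyes, models
S=np.array([640,400])
def cap(n,save=None):
    st=bot.read_state(); c=eyes.capture(n)
    if save: cv2.imwrite('pics/'+save,c['image'])
    K=np.array(c['mtx'],float)
    if 'hand_eye' in c:
        T=np.eye(4);T[:3,:3]=st['tcp_rot'];T[:3,3]=st['position']
        W=T@np.array(c['hand_eye']); R=W[:3,:3];o=W[:3,3]
    else:
        R=cv2.Rodrigues(np.array(c['rvec'],float))[0].T;o=-R@np.array(c['tvec'],float).ravel()
    return dict(K=K,R=R,o=o,img=c['image'])
def ray(c,px):
    return c['R']@np.linalg.solve(c['K'],np.array([px[0],px[1],1.]))
def atz(c,px,z):
    d=ray(c,px);return c['o']+d*(z-c['o'][2])/d[2]
def proj(c,P):
    p=c['K']@(c['R'].T@(np.array(P,float)-c['o']));return p[:2]/p[2]
def tri(cs,pxs):
    A=np.zeros((3,3));b=np.zeros(3);L=[]
    for c,p in zip(cs,pxs):
        d=ray(c,p);d/=np.linalg.norm(d);M=np.eye(3)-np.outer(d,d);A+=M;b+=M@c['o'];L.append((M,c['o']))
    X=np.linalg.solve(A,b);return X,[round(1000*np.linalg.norm(M@(X-o)),1) for M,o in L]
E
python3 - <<'E'
from h import *
np.set_printoptions(precision=3,suppress=True)
print(bot.read_state()['tcp_rot'])
for n in['scene','side','wrist']:
    c=cap(n,n+'0.png'); print(n,c['o'],c['R'][:,2])
    for t in['bed','port','bung','bung_grip','keeper_pin','keeper_post','tray','figure','jar','pail','sander']:
        r=[(np.round(np.array(q['point'])*S).astype(int).tolist(),round(q['conf'],2)) for q in models.spot_point(n,t)[:4]]
        print(t,r)
E
python3 -c "
import cv2,numpy as np
a=cv2.imread('pics/scene0.png');b=cv2.imread('pics/side0.png')
"
```

```text
[[-0.933 -0.     0.36 ]
 [-0.36   0.002 -0.933]
 [-0.    -1.    -0.002]]
scene [ 1.014 -0.137  0.921] [-0.513  0.133 -0.848]
bed [([299, 215], 0.74)]
port [([298, 199], 0.97)]
bung [([367, 222], 0.74), ([344, 162], 0.64), ([298, 204], 0.58)]
bung_grip [([300, 191], 0.93), ([342, 152], 0.72), ([301, 217], 0.37)]
keeper_pin [([298, 177], 0.82)]
keeper_post [([328, 204], 0.68)]
tray [([336, 297], 0.87)]
figure [([409, 262], 0.57)]
jar [([204, 251], 0.73)]
pail [([430, 196], 0.9)]
sander [([251, 292], 0.93), ([298, 197], 0.71), ([430, 194], 0.38), ([208, 249], 0.21)]
side [0.303 0.601 0.708] [ 0.257 -0.698 -0.669]
bed [([334, 233], 0.62)]
port [([339, 202], 0.82)]
bung [([377, 295], 0.71), ([290, 277], 0.67), ([338, 212], 0.6)]
bung_grip [([337, 192], 0.8), ([294, 265], 0.76), ([383, 284], 0.68)]
keeper_pin [([359, 205], 0.71)]
keeper_post [([305, 194], 0.68)]
tray [([252, 219], 0.8)]
figure [([232, 286], 0.6)]
jar [([354, 172], 0.72), ([359, 205], 0.21)]
pail [([275, 351], 0.74)]
sander [([304, 177], 0.57)]
wrist [ 0.29  -0.557  0.386] [-0.236 -0.091 -0.967]
bed []
port []
bung []
bung_grip []
keeper_pin []
keeper_post []
tray []
figure []
jar []
pail []
sander []
```

View pics/scene0.png

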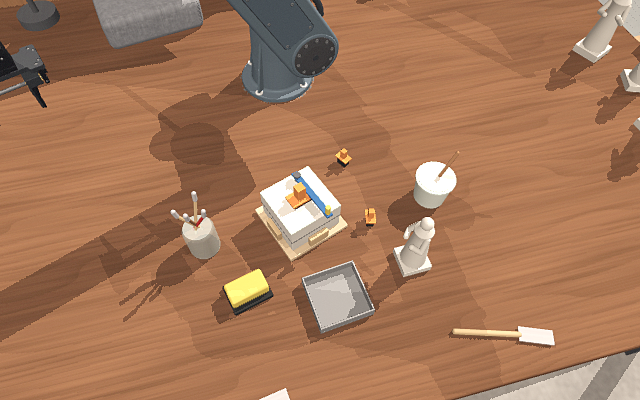

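View pics/side0.png

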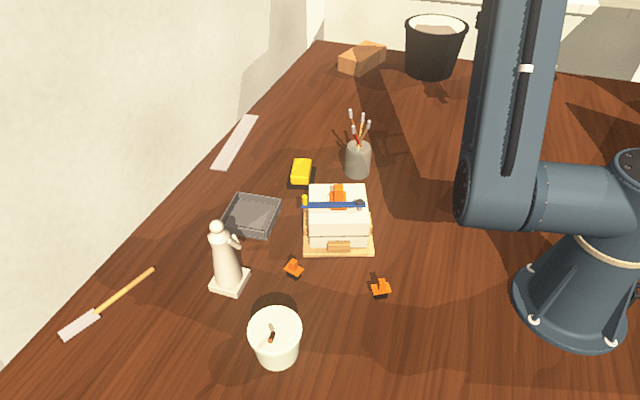

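The scene picture shows the mould at about (300,205), with the seated bung's grip at (300,191), the blue keeper from its pin at (298,177) to the yellow post at (328,208), and the tray at (336,297). The bung candidates in the scene view are the seated one (300,191), a loose one at (344,158) and a loose one at (370,217). Only the seated one is in the hole under the keeper, and it is clearly the largest. The side view agrees, with the seated bung at (338,195) and the small ones at (293,268) and (380,288).

```bash
cat > fit.py <<'E'
from h import *
from scipy.optimize import least_squares
np.set_printoptions(precision=4,suppress=True)
a,b=cap('scene'),cap('side')
P={'bed':(0,0,0),'port':(0,0,.092),'grip':(0,0,.122),'pin':(-.045,.022,.1095),'post':(.073,.022,.1335)}
ob={'bed':((299,215),(334,233)),'port':((298,199),(339,202)),'grip':((300,191),(337,192)),'pin':((298,177),(359,205)),'post':((328,206),(305,196))}
def W(v,p):
    c,s=np.cos(v[2]),np.sin(v[2]);return np.array([v[0]+c*p[0]-s*p[1],v[1]+s*p[0]+c*p[1],p[2]])
f=lambda v:np.concatenate([np.r_[proj(a,W(v,P[k]))-ob[k][0],proj(b,W(v,P[k]))-ob[k][1]] for k in P])
x0=atz(a,(299,215),0)
r=min((least_squares(f,[x0[0],x0[1],y],loss='soft_l1') for y in(0,1.5,-1.5,3)),key=lambda r:r.cost)
print('mould',r.x,np.degrees(r.x[2]));print(f(r.x).reshape(-1,4))
for k in P: print(k,W(r.x,P[k]))
for n,p,q in[('tray',(336,297),(252,219)),('figure',(409,264),(232,286)),('jar',(204,251),(354,172)),('pail',(430,196),(275,351)),('sander',(251,296),(304,181))]:
    print(n,atz(a,p,0),atz(b,q,0))
for k,c in(('scene',a),('side',b)):
    u=proj(c,W(r.x,P['grip'])).astype(int)
    i=c['img'][max(u[1]-75,0):u[1]+125,u[0]-100:u[0]+100] 
    cv2.imwrite('pics/crop_%s.png'%k,cv2.resize(i,(400,400),interpolation=cv2.INTER_CUBIC)); print(k,u)
cv2.imwrite('pics/c.png',np.hstack([cv2.imread('pics/crop_scene.png'),cv2.imread('pics/crop_side.png')]))
E
python3 fit.py
```

```text
mould [ 0.4922 -0.039   0.3633] 20.81718826634397
[[ 2.1895  3.8418  2.5725 -2.0268]
 [ 2.2065 -0.8717 -1.4204  0.4748]
 [-0.1487 -0.3552  0.9382  0.3269]
 [-0.9905 -1.6932  0.2152 -1.8923]
 [-0.0093  0.634  -0.9234 -0.3494]]
bed [ 0.4922 -0.039   0.    ]
port [ 0.4922 -0.039   0.092 ]
grip [ 0.4922 -0.039   0.122 ]
pin [ 0.4423 -0.0344  0.1095]
post [0.5526 0.0075 0.1335]
tray [ 0.6999 -0.0098  0.    ] [ 0.6997 -0.0079  0.    ]
figure [0.6649 0.1706 0.    ] [0.6496 0.1839 0.    ]
jar [ 0.5215 -0.2738  0.    ] [ 0.5157 -0.2686  0.    ]
pail [0.5051 0.2851 0.    ] [0.5058 0.2844 0.    ]
sander [ 0.6535 -0.1875  0.    ] [ 0.6325 -0.1859  0.    ]
scene [299 190]
side [337 192]
```

View pics/c.png

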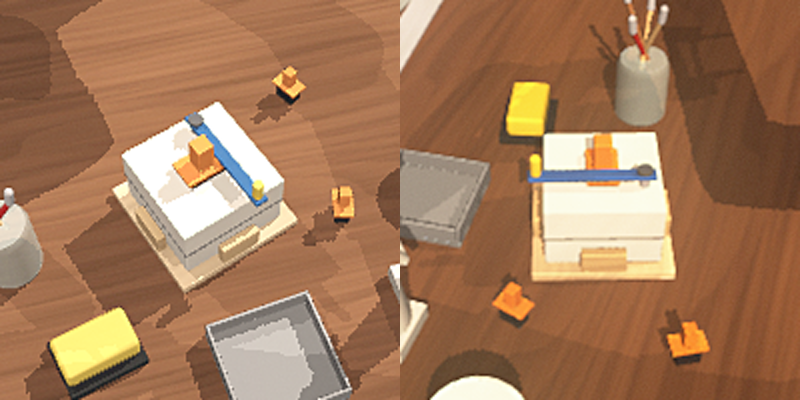

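The crop confirms it: the seated bung under the blue keeper is the largest of the three, and the fitted model agrees to about 2 px. The tool axes already line up with the mould (tool x ≈ -mould x, tool z ≈ -mould y). I'll move above the mould with the gripper closed.

Call:
arm_command:
  translation:
    - [-0.93,0,-0.72]
    - [-0.93,0,-0.72]
  rotation:
    - [0,0,0]
    - [0,0,0]
  grip: [1,1]

```text
time_s: 2.1
position: [0.274, -0.5019, 0.2442]
tcp_rot: [[-0.934, 0.0, 0.358], [-0.358, 0.0, -0.934], [-0.001, -1.0, -0.0]]
force: [0.4, -0.4, -0.6]
opening: 0.894
```

Call:
arm_command:
  translation:
    - [-0.93,0,-0.72]
    - [-0.93,0,-0.72]
  rotation:
    - [0,0,0]
    - [0,0,0]
  grip: [1,1]

```text
time_s: 2.3
position: [0.3233, -0.4199, 0.2446]
tcp_rot: [[-0.933, 0.0, 0.36], [-0.36, 0.0, -0.933], [-0.0, -1.0, -0.0]]
force: [1.1, 0.2, 0.3]
opening: 0.724
```

Call:
arm_command:
  translation:
    - [-0.93,0,-0.72]
    - [-0.93,0,-0.72]
  rotation:
    - [0,0,0]
    - [0,0,0]
  grip: [1,1]

```text
time_s: 2.5
position: [0.372, -0.3393, 0.2447]
tcp_rot: [[-0.933, 0.0, 0.36], [-0.36, 0.0, -0.933], [-0.0, -1.0, 0.0]]
force: [0.7, -0.2, 1.0]
opening: 0.539
```

Call:
arm_command:
  translation:
    - [-0.93,0,-0.72]
    - [-0.93,0,-0.72]
  rotation:
    - [0,0,0]
    - [0,0,0]
  grip: [1,1]

```text
time_s: 2.7
position: [0.4207, -0.2588, 0.2448]
tcp_rot: [[-0.933, 0.001, 0.361], [-0.361, -0.0, -0.933], [-0.0, -1.0, 0.0]]
force: [0.3, -0.1, -0.5]
opening: 0.354
```

Call:
arm_command:
  translation:
    - [-0.93,0,-0.72]
    - [-0.93,0,-0.72]
    - [-0.93,0,-0.72]
    - [-0.93,0,-0.72]
  rotation:
    - [0,0,0]
    - [0,0,0]
    - [0,0,0]
    - [0,0,0]
  grip: [1,1,1,1]

```text
time_s: 3.1
position: [0.4689, -0.1795, 0.2447]
tcp_rot: [[-0.932, 0.0, 0.363], [-0.363, -0.001, -0.932], [0.0, -1.0, 0.001]]
force: [-0.3, 0.4, -1.1]
opening: 0.029
```

```bash
cat > look.py <<'E'
import sys
from h import *
np.set_printoptions(precision=4,suppress=True)
c=cap('wrist',sys.argv[1]); st=bot.read_state(); print(st['time_s'],st['position'],st['opening'],st['force']);print(st['tcp_rot'])
O=np.array([.4922,-.039]);y=np.radians(20.8);X=np.array([np.cos(y),np.sin(y)]);Y=np.array([-X[1],X[0]])
for n,z in[('port',.092),('bung_grip',.122),('keeper_pin',.1095),('keeper_post',.1335),('tray',.0)]:
    for q in models.spot_point('wrist',n)[:2]:
        p=np.array(q['point'])*S;w=atz(c,p,z);d=w[:2]-O;print(n,p.round(),round(q['conf'],2),w,'mould xy',d@X,d@Y)
d=np.array(st['position'])[:2]-O;print('tcp mould',d@X,d@Y)
E
python3 look.py w1.png
```

```text
3.15 [ 0.4685 -0.1805  0.2447] 0.02079571951950689 [ 0.0264 -0.0996  0.2896]
[[-0.9324  0.      0.3614]
 [-0.3614 -0.0008 -0.9324]
 [ 0.0003 -1.      0.0008]]
port [398.  25.] 0.45 [ 0.618  -0.1826  0.092 ] mould xy 0.06659175202403501 -0.17886665168224086
bung_grip [172. 107.] 0.84 [ 0.4935 -0.0406  0.122 ] mould xy 0.00064660983801165 -0.0019967004899143644
keeper_pin [154. 161.] 0.92 [ 0.4434 -0.0319  0.1095] mould xy -0.04303602555059357 0.02399367508800113
keeper_pin [411. 167.] 0.46 [ 0.5171 -0.2365  0.1095] mould xy -0.04689750991695368 -0.19345789558401916
tray [399.  24.] 0.56 [ 0.6456 -0.1925  0.    ] mould xy 0.08890708290265278 -0.19794966883254242
tray [169. 109.] 0.24 [0.4719 0.0148 0.    ] mould xy 0.00011363153886526088 0.057469625597182585
tcp mould -0.07240480359262742 -0.12384343154852429
```

View pics/w1.png

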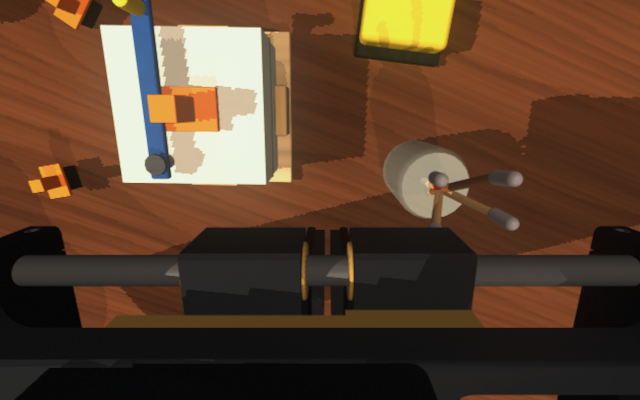

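Wrist view: grip top at about (160,107), pin at (157,163), post at (125,3). These agree with the fit to about 2 mm. Next I go behind the post and down.

Call:
arm_command:
  translation:
    - [-0.925,0,-0.71]
    - [-0.925,0,-0.71]
  rotation:
    - [0,0,0]
    - [0,0,0]
  grip: [1,1]

```text
time_s: 3.6
position: [0.5174, -0.1017, 0.2446]
tcp_rot: [[-0.935, 0.0, 0.355], [-0.355, 0.0, -0.935], [-0.0, -1.0, 0.0]]
force: [0.6, 0.0, 0.2]
opening: 0.007
```

Call:
arm_command:
  translation:
    - [-0.925,0,-0.71]
    - [-0.925,0,-0.71]
    - [-0.925,0,-0.71]
    - [-0.925,0,-0.71]
  rotation:
    - [0,0,0]
    - [0,0,0]
    - [0,0,0]
    - [0,0,0]
  grip: [1,1,1,1]

```text
time_s: 4.0
position: [0.5655, -0.0209, 0.2442]
tcp_rot: [[-0.932, -0.001, 0.362], [-0.362, -0.0, -0.932], [0.001, -1.0, 0.0]]
force: [-0.8, 0.0, -0.6]
opening: 0.009
```

```bash
python3 look.py w2.png
```

```text
4.05 [ 0.5651 -0.0217  0.2442] 0.005015536114593904 [ 0.3928 -1.0157  0.7938]
[[-0.9329 -0.0011  0.3601]
 [-0.3601 -0.0004 -0.9329]
 [ 0.0011 -1.     -0.0001]]
bung_grip [199. 158.] 0.72 [0.5599 0.0883 0.122 ] mould xy 0.1085409550199119 0.09498910211657895
bung_grip [165. 305.] 0.58 [0.4195 0.0807 0.122 ] mould xy -0.025462655150011844 0.13768590005459452
keeper_post [292. 204.] 0.77 [0.5536 0.0057 0.1335] mould xy 0.07328709605900664 0.019998204782030602
tray [364.  56.] 0.75 [ 0.6996 -0.0117  0.    ] mould xy 0.2035857137599528 -0.048184466681362684
tray [187.  29.] 0.45 [0.6562 0.1756 0.    ] mould xy 0.22949166882598956 0.1423815531248922
tcp mould 0.07432461764994992 -0.009688270185231532
```

View pics/w2.png

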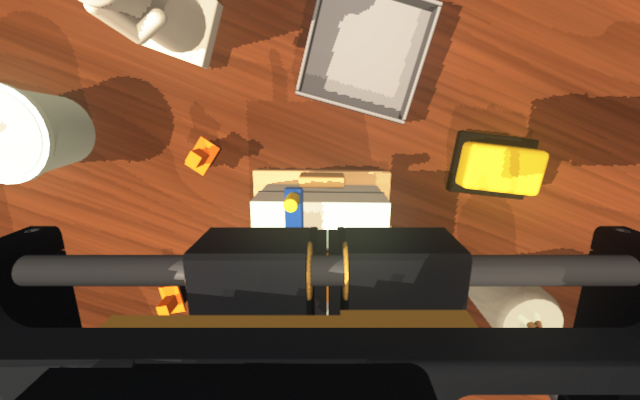

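Wrist view: the post at (291,204) maps to mould (73,20) mm, as expected, and the fingers are behind it. Down, then push along the arc.

Call:
arm_command:
  translation:
    - [0,0.67,0]
    - [0,0.67,0]
  rotation:
    - [0,0,0]
    - [0,0,0]
  grip: [1,1]

```text
time_s: 4.5
position: [0.5616, -0.021, 0.1868]
tcp_rot: [[-0.933, -0.011, 0.359], [-0.359, 0.002, -0.933], [0.009, -1.0, -0.006]]
force: [-2.3, 0.4, -0.2]
opening: 0.005
```

Call:
arm_command:
  translation:
    - [0,0.4,0]
    - [0,0.67,0]
    - [0,0.67,0]
    - [0,0.67,0]
  rotation:
    - [0,0,0]
    - [0,0,0]
    - [0,0,0]
    - [0,0,0]
  grip: [1,1,1,1]

```text
time_s: 4.9
position: [0.5659, -0.0213, 0.1382]
tcp_rot: [[-0.933, 0.0, 0.36], [-0.36, -0.0, -0.933], [-0.0, -1.0, 0.0]]
force: [0.5, 0.2, -0.4]
opening: 0.003
```

Call:
arm_command:
  translation:
    - [0.01,0,-0.14]
    - [0.02,0,-0.325]
    - [0.025,0,-0.51]
    - [0.05,0,-0.7]
    - [0.075,0,-0.875]
  rotation:
    - [0,0,0]
    - [0,0,0]
    - [0,0,0]
    - [0,0,0]
    - [0,0,0]
  grip: [1,1,1,1,1]

```text
time_s: 5.4
position: [0.5334, 0.0437, 0.1376]
tcp_rot: [[-0.932, -0.001, 0.362], [-0.362, -0.0, -0.932], [0.001, -1.0, -0.0]]
force: [-0.2, -1.8, -0.4]
opening: 0.005
```

Call:
arm_command:
  translation:
    - [0.1,0,-0.2]
    - [0.2,0,-0.375]
    - [0.34,0,-0.54]
    - [0.475,0,-0.69]
    - [0.6,0,-0.775]
  rotation:
    - [0,0,0]
    - [0,0,0]
    - [0,0,0]
    - [0,0,0]
    - [0,0,0]
  grip: [1,1,1,1,1]

```text
time_s: 5.9
position: [0.4663, 0.0841, 0.1374]
tcp_rot: [[-0.932, -0.0, 0.361], [-0.361, 0.001, -0.932], [-0.0, -1.0, -0.0]]
force: [0.4, -0.0, -0.1]
opening: 0.005
```

Call:
arm_command:
  translation:
    - [0.075,0,-0.045]
    - [0.15,0,-0.075]
    - [0.15,0,-0.075]
  rotation:
    - [0,0,0]
    - [0,0,0]
    - [0,0,0]
  grip: [1,1,1]

```text
time_s: 6.2
position: [0.4533, 0.0843, 0.1373]
tcp_rot: [[-0.933, -0.001, 0.36], [-0.36, 0.001, -0.933], [0.001, -1.0, -0.001]]
force: [0.1, 0.1, 0.4]
opening: 0.004
```

Run:
```python
from h import *
c=cap('scene','s2.png')
for n in('keeper_post','keeper_pin','bung_grip','port'):
  for q in models.spot_point('scene',n)[:2]: 
    p=np.array(q['point'])*S;print(n,p.round(),round(q['conf'],2),atz(c,p,{'keeper_post':.1335,'keeper_pin':.1095,'bung_grip':.122,'port':.092}[n]).round(4))
cv2.imwrite('pics/s2c.png',cv2.resize(c['img'][100:340,180:480],None,fx=2,fy=2))
```

```text
keeper_post [347. 155.] 0.55 [0.4319 0.0846 0.1335]
keeper_pin [297. 177.] 0.52 [ 0.448  -0.0364  0.1095]
keeper_pin [300. 218.] 0.18 [ 0.551  -0.0529  0.1095]
bung_grip [300. 193.] 0.61 [ 0.4975 -0.0388  0.122 ]
bung_grip [344. 152.] 0.6 [0.4142 0.0824 0.122 ]
port [298. 197.] 0.83 [ 0.4888 -0.0424  0.092 ]
```

View pics/s2c.png

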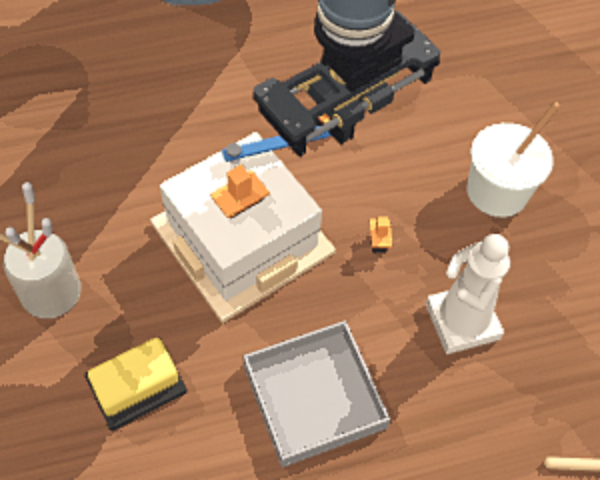

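The keeper is at about 74° from the detected post, (0.432,0.085). In the crop the bar runs from its pin (233,152) up to the right, clear of the bung. Next: retreat, rise, and go over the grip with the fingers half open.

Call:
arm_command:
  translation:
    - [-0.25,0,0.05]
    - [-0.25,-0.5,0.05]
    - [-0.25,-1,0.05]
    - [-0.25,-1,0.05]
  rotation:
    - [0,0,0]
    - [0,0,0]
    - [0,0,0]
    - [0,0,0]
  grip: [1,1,1,0]

```text
time_s: 6.85
position: [0.4782, 0.0872, 0.2215]
tcp_rot: [[-0.933, 0.01, 0.36], [-0.361, -0.001, -0.933], [-0.01, -1.0, 0.004]]
force: [-0.4, -0.1, 0.4]
opening: 0.045
```

Call:
arm_command:
  translation:
    - [0.18,0,0.78]
    - [0.18,0,0.78]
  rotation:
    - [0,0,0]
    - [0,0,0]
  grip: [0,0]

```text
time_s: 7.05
position: [0.4846, 0.0216, 0.2175]
tcp_rot: [[-0.933, 0.002, 0.36], [-0.36, -0.002, -0.933], [-0.001, -1.0, 0.002]]
force: [0.4, 0.0, -0.1]
opening: 0.196
```

Call:
arm_command:
  translation:
    - [0.17,0,0.78]
    - [0.17,0,0.78]
    - [0.17,0,0.78]
    - [0.17,0,0.78]
  rotation:
    - [0,0,0]
    - [0,0,0]
    - [0,0,0]
    - [0,0,0]
  grip: [0,0,0,0]

```text
time_s: 7.45
position: [0.4924, -0.0384, 0.2167]
tcp_rot: [[-0.933, -0.002, 0.359], [-0.359, 0.001, -0.933], [0.001, -1.0, -0.002]]
force: [0.1, 0.6, -0.4]
opening: 0.478
```

```bash
python3 look.py w3.png
```

```text
7.5 [ 0.4924 -0.0379  0.2168] 0.4856701261280024 [-0.0437  0.5574  0.4002]
[[-0.9328 -0.0019  0.3605]
 [-0.3605  0.0012 -0.9328]
 [ 0.0013 -1.     -0.0018]]
bung_grip [189.  78.] 0.86 [0.5442 0.083  0.122 ] mould xy 0.09197409489969652 0.09562044920692966
bung_grip [332. 209.] 0.57 [ 0.4931 -0.0411  0.122 ] mould xy 8.942562733624848e-05 -0.002254849078702263
keeper_pin [303. 257.] 0.88 [ 0.4422 -0.0355  0.1095] mould xy -0.04546963338493449 0.021057478814540145
keeper_post [147. 224.] 0.88 [0.4371 0.0808 0.1335] mould xy -0.00892418813604989 0.13153564295153114
tcp mould 0.0005251199242139697 0.0009582977960916282
```

View pics/w3.png

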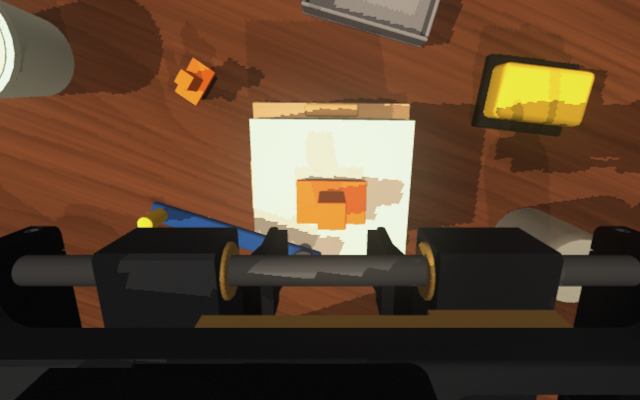

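The grip at (332,209) lies between the fingers at columns 275 and 380, about 2 mm off centre, and the post gives a keeper angle of about 72°. I'll descend with that correction and close.

Call:
arm_command:
  translation:
    - [0,0.3,0.03]
    - [0,0.55,0.03]
    - [0,0.55,0.03]
  rotation:
    - [0,0,0]
    - [0,0,0]
    - [0,0,0]
  grip: [0,0,0]

```text
time_s: 8.05
position: [0.4923, -0.0402, 0.1714]
tcp_rot: [[-0.932, -0.005, 0.361], [-0.361, 0.002, -0.932], [0.004, -1.0, -0.004]]
force: [-0.7, 0.4, -0.1]
opening: 0.5
```

Call:
arm_command:
  translation:
    - [0,0.3,0]
    - [0,0.55,0]
    - [0,0.55,0]
    - [0,0.55,0]
  rotation:
    - [0,0,0]
    - [0,0,0]
    - [0,0,0]
    - [0,0,0]
  grip: [0,0,0,0]

```text
time_s: 8.45
position: [0.4945, -0.0411, 0.13]
tcp_rot: [[-0.933, 0.0, 0.361], [-0.361, -0.0, -0.933], [-0.0, -1.0, 0.0]]
force: [0.3, 0.1, 0.7]
opening: 0.501
```

Call:
arm_command:
  translation:
    - [0,0,0]
    - [0,0,0]
    - [0,0,0]
    - [0,0,0]
    - [0,0,0]
  rotation:
    - [0,0,0]
    - [0,0,0]
    - [0,0,0]
    - [0,0,0]
    - [0,0,0]
  grip: [1,1,1,1,1]

```text
time_s: 8.95
position: [0.4943, -0.0411, 0.1299]
tcp_rot: [[-0.933, 0.001, 0.36], [-0.36, 0.0, -0.933], [-0.001, -1.0, -0.0]]
force: [-1.0, 0.7, 3.7]
opening: 0.233
```

Call:
arm_command:
  translation:
    - [0,0,0]
    - [0,0,0]
    - [0,0,0]
  rotation:
    - [0,0,0]
    - [0,0,0]
    - [0,0,0]
  grip: [1,1,1]

```text
time_s: 9.25
position: [0.4943, -0.0412, 0.1299]
tcp_rot: [[-0.933, 0.001, 0.36], [-0.36, 0.0, -0.933], [-0.001, -1.0, 0.0]]
force: [-1.0, 1.1, 5.3]
opening: 0.226
```

The grip reads 19.7 mm, so the 20 mm square is held. First a trial lean toward +y with a small pull.

Call:
arm_command:
  translation:
    - [0,-0.01,-0.04]
    - [0,-0.02,-0.075]
    - [0,-0.025,-0.075]
  rotation:
    - [0.055,0,0]
    - [0.105,0,0]
    - [0.105,0,0]
  grip: [1,1,1]

```text
time_s: 9.55
position: [0.4918, -0.0349, 0.131]
tcp_rot: [[-0.932, 0.04, 0.361], [-0.363, -0.103, -0.926], [-0.0, -0.994, 0.11]]
force: [0.5, -1.2, -7.2]
opening: 0.228
```

Call:
arm_command:
  translation:
    - [0,0,0.05]
    - [0,-0.005,0.1]
    - [0,-0.015,0.15]
    - [0,-0.015,0.15]
  rotation:
    - [-0.07,0,0]
    - [-0.14,0,0]
    - [-0.21,0,0]
    - [-0.21,0,0]
  grip: [1,1,1,1]

```text
time_s: 9.95
position: [0.4967, -0.0476, 0.1341]
tcp_rot: [[-0.934, -0.04, 0.355], [-0.357, 0.106, -0.928], [-0.0, -0.994, -0.114]]
force: [0.0, 2.4, 6.2]
opening: 0.228
```

Call:
arm_command:
  translation:
    - [0,0,-0.05]
    - [0,-0.005,-0.1]
    - [0,-0.015,-0.155]
    - [0,-0.015,-0.155]
  rotation:
    - [0.07,0,0]
    - [0.14,0,0]
    - [0.21,0,0]
    - [0.21,0,0]
  grip: [1,1,1,1]

```text
time_s: 10.35
position: [0.4914, -0.0341, 0.1362]
tcp_rot: [[-0.931, 0.04, 0.362], [-0.364, -0.103, -0.926], [0.0, -0.994, 0.111]]
force: [0.7, -0.9, -1.6]
opening: 0.225
```

Forces stay within ±7 N, so the mould isn't being lifted. I'll continue and then check by camera that the bung is walking out.

Call:
arm_command:
  translation:
    - [0,0,0.05]
    - [0,-0.005,0.11]
    - [0,-0.015,0.16]
    - [0,-0.015,0.16]
  rotation:
    - [-0.07,0,0]
    - [-0.14,0,0]
    - [-0.21,0,0]
    - [-0.21,0,0]
  grip: [1,1,1,1]

```text
time_s: 10.75
position: [0.4967, -0.0482, 0.1394]
tcp_rot: [[-0.934, -0.041, 0.355], [-0.357, 0.106, -0.928], [-0.0, -0.994, -0.114]]
force: [-0.3, 3.2, 5.3]
opening: 0.228
```

Call:
arm_command:
  translation:
    - [0,0,-0.05]
    - [0,-0.005,-0.11]
    - [0,-0.015,-0.165]
    - [0,-0.015,-0.165]
  rotation:
    - [0.07,0,0]
    - [0.14,0,0]
    - [0.21,0,0]
    - [0.21,0,0]
  grip: [1,1,1,1]

```text
time_s: 11.15
position: [0.4913, -0.0338, 0.1416]
tcp_rot: [[-0.931, 0.04, 0.362], [-0.364, -0.103, -0.926], [-0.0, -0.994, 0.111]]
force: [-0.7, -1.6, 8.1]
opening: 0.226
```

Run:
```python
from h import *
a=cap('scene');b=cap('side')
def cr(c):
    u=proj(c,(.4922,-.039,.1)).astype(int);return cv2.resize(c['img'][u[1]-50:u[1]+50,u[0]-50:u[0]+50],(400,400),interpolation=cv2.INTER_CUBIC)
cv2.imwrite('pics/r1.png',np.hstack([cr(a),cr(b)]))
```

```text
(no output)
```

View pics/r1.png

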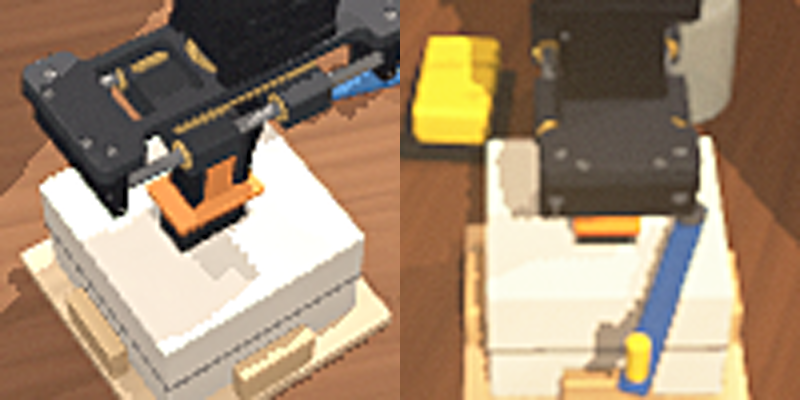

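The crop shows the bung raised with its black shank visible at (205,225), and the mould still on its bed. Lift is about 12 mm. A few more leans.

Call:
arm_command:
  translation:
    - [0,0,0.06]
    - [0,-0.005,0.12]
    - [0,-0.015,0.175]
    - [0,-0.015,0.175]
  rotation:
    - [-0.07,0,0]
    - [-0.14,0,0]
    - [-0.21,0,0]
    - [-0.21,0,0]
  grip: [1,1,1,1]

```text
time_s: 11.65
position: [0.4964, -0.0477, 0.1452]
tcp_rot: [[-0.935, -0.042, 0.353], [-0.355, 0.111, -0.928], [0.0, -0.993, -0.119]]
force: [-2.9, 5.5, 18.7]
opening: 0.231
```

Call:
arm_command:
  translation:
    - [0,0,-0.06]
    - [0,-0.005,-0.12]
    - [0,-0.015,-0.18]
    - [0,-0.015,-0.18]
  rotation:
    - [0.07,0,0]
    - [0.14,0,0]
    - [0.21,0,0]
    - [0.21,0,0]
  grip: [1,1,1,1]

```text
time_s: 12.05
position: [0.4925, -0.0337, 0.1503]
tcp_rot: [[-0.932, 0.045, 0.36], [-0.362, -0.104, -0.926], [-0.004, -0.994, 0.113]]
force: [-2.5, 2.5, 18.6]
opening: 0.233
```

Call:
arm_command:
  translation:
    - [0,0,0.06]
    - [0,-0.005,0.12]
    - [0,-0.015,0.185]
    - [0,-0.015,0.185]
  rotation:
    - [-0.07,0,0]
    - [-0.14,0,0]
    - [-0.21,0,0]
    - [-0.21,0,0]
  grip: [1,1,1,1]

```text
time_s: 12.45
position: [0.4977, -0.0492, 0.151]
tcp_rot: [[-0.934, -0.039, 0.354], [-0.356, 0.107, -0.928], [-0.002, -0.994, -0.114]]
force: [-0.6, 4.3, 7.2]
opening: 0.229
```

Call:
arm_command:
  translation:
    - [0,0,-0.06]
    - [0,-0.005,-0.125]
    - [0,-0.015,-0.19]
    - [0,-0.015,-0.19]
  rotation:
    - [0.07,0,0]
    - [0.14,0,0]
    - [0.21,0,0]
    - [0.21,0,0]
  grip: [1,1,1,1]

```text
time_s: 12.85
position: [0.4899, -0.0327, 0.1529]
tcp_rot: [[-0.932, 0.038, 0.361], [-0.363, -0.102, -0.926], [0.001, -0.994, 0.109]]
force: [0.4, 0.9, -0.6]
opening: 0.227
```

Call:
arm_command:
  translation:
    - [0,0,0.05]
    - [0,0,0.1]
    - [0,-0.02,0.1]
  rotation:
    - [-0.055,0,0]
    - [-0.105,0,0]
    - [-0.105,0,0]
  grip: [1,1,1]

```text
time_s: 13.15
position: [0.4962, -0.0438, 0.1556]
tcp_rot: [[-0.934, 0.003, 0.358], [-0.358, 0.0, -0.934], [-0.002, -1.0, 0.001]]
force: [-0.0, -1.5, -0.1]
opening: 0.226
```

Run:
```python
from h import *
s=bot.read_state();print(np.array(s['tcp_rot']).round(4),s['position'],s['force'],s['moment'])
a=cap('scene');b=cap('side')
def cr(c):
    u=proj(c,(.4922,-.039,.1)).astype(int);return cv2.resize(c['img'][u[1]-50:u[1]+50,u[0]-50:u[0]+50],(400,400),interpolation=cv2.INTER_CUBIC)
cv2.imwrite('pics/r2.png',np.hstack([cr(a),cr(b)]))
# tray: find fit by recognised colour edges from scene crop
for n,c in(('scene',a),('side',b)):
    for q in models.spot_point(n,'tray')[:1]:print(n,atz(c,np.array(q['point'])*S,0))
# tray rim corners, from w2 view pixels
T=np.load
```

```text
[[-9.337e-01  2.600e-03  3.580e-01]
 [-3.580e-01  1.000e-04 -9.337e-01]
 [-2.500e-03 -1.000e+00  8.000e-04]] [ 0.49617114 -0.04375043  0.15555715] [-0.04716279 -1.46058724 -0.09274005] [-0.01038149 -0.03670537 -0.02181144]
scene [ 0.7039039  -0.01130957  0.        ]
side [ 0.69826357 -0.00842677  0.        ]
```

View pics/r2.png

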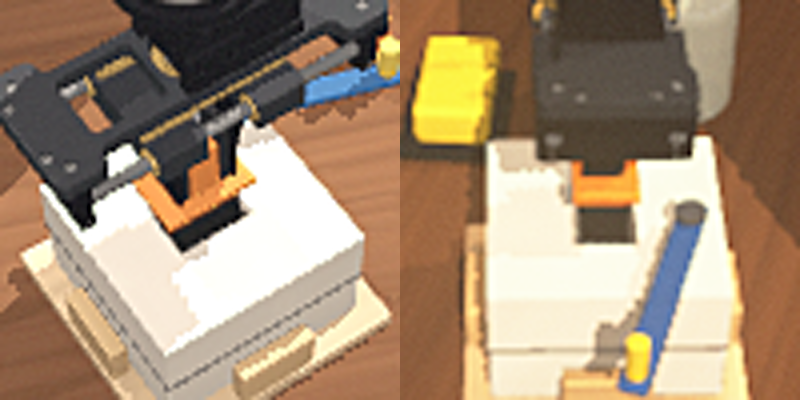

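The bung is nearly out, wrist force is about 0, and the mould is on its bed. I'll lift straight out.

Call:
arm_command:
  translation:
    - [0,-0.04,0]
    - [0,-0.08,0]
    - [0,-0.12,0]
    - [0,-0.16,0]
  rotation:
    - [0,0,0]
    - [0,0,0]
    - [0,0,0]
    - [0,0,0]
  grip: [1,1,1,1]

```text
time_s: 13.75
position: [0.4942, -0.0412, 0.1685]
tcp_rot: [[-0.933, 0.0, 0.361], [-0.361, -0.0, -0.933], [-0.0, -1.0, 0.0]]
force: [0.4, -0.6, -0.8]
opening: 0.226
```

Call:
arm_command:
  translation:
    - [0,-0.2,0]
    - [0,-0.4,0]
    - [0,-0.5,0]
    - [0,-0.5,0]
  rotation:
    - [0,0,0]
    - [0,0,0]
    - [0,0,0]
    - [0,0,0]
  grip: [1,1,1,1]

```text
time_s: 14.15
position: [0.495, -0.0416, 0.2093]
tcp_rot: [[-0.933, 0.003, 0.361], [-0.361, -0.001, -0.933], [-0.002, -1.0, 0.002]]
force: [-0.1, 0.3, -0.8]
opening: 0.23
```

Call:
arm_command:
  translation:
    - [-0.28,0,0.06]
    - [-0.56,0,0.12]
    - [-0.84,0,0.17]
    - [-0.84,0,0.17]
  rotation:
    - [0,0,0]
    - [0,0,0]
    - [0,0,0]
    - [0,0,0]
  grip: [1,1,1,1]

```text
time_s: 14.55
position: [0.5645, -0.0298, 0.2075]
tcp_rot: [[-0.932, 0.003, 0.361], [-0.361, -0.0, -0.932], [-0.002, -1.0, 0.001]]
force: [0.1, 0.4, -0.1]
opening: 0.233
```

Call:
arm_command:
  translation:
    - [-0.28,0,0.06]
    - [-0.56,0,0.12]
    - [-0.84,0,0.17]
    - [-0.84,0,0.17]
  rotation:
    - [0,0,0]
    - [0,0,0]
    - [0,0,0]
    - [0,0,0]
  grip: [1,1,1,1]

```text
time_s: 14.95
position: [0.6309, -0.0182, 0.2073]
tcp_rot: [[-0.933, 0.001, 0.361], [-0.361, -0.0, -0.933], [-0.001, -1.0, 0.0]]
force: [-0.2, -0.1, -0.8]
opening: 0.229
```

Call:
arm_command:
  translation:
    - [-0.28,0,0.06]
    - [-0.56,0,0.12]
    - [-0.84,0,0.17]
    - [-0.84,0,0.17]
    - [-0.84,0,0.17]
  rotation:
    - [0,0,0]
    - [0,0,0]
    - [0,0,0]
    - [0,0,0]
    - [0,0,0]
  grip: [1,1,1,1,1]

```text
time_s: 15.45
position: [0.6949, -0.0068, 0.207]
tcp_rot: [[-0.933, -0.004, 0.361], [-0.361, 0.0, -0.933], [0.004, -1.0, -0.002]]
force: [-1.3, -0.2, -1.1]
opening: 0.226
```

Run:
```python
from h import *
s=bot.read_state();print(s['position'],s['force'])
a=cap('scene');b=cap('side')
def cr(c,h=75):
    u=proj(c,(.65,-.02,.08)).astype(int);return cv2.resize(c['img'][u[1]-h:u[1]+h,u[0]-h:u[0]+h],(400,400),interpolation=cv2.INTER_CUBIC)
cv2.imwrite('pics/t1.png',np.hstack([cr(a),cr(b)]))
w=cap('wrist')
for n,c in(('scene',a),('side',b),('wrist',w)):
    for q in models.spot_point(n,'tray')[:1]:print(n,'tray',atz(c,np.array(q['point'])*S,0))
    for q in models.spot_point(n,'keeper_post')[:1]:print(n,'post',atz(c,np.array(q['point'])*S,.1335))
P=[np.array(q[0]['point'])*S if (q:=models.spot_point(n,'bung')) else None for n in('scene','side')]
for n in('scene','side'):print(n,[((np.array(q['point'])*S).round().tolist(),round(q['conf'],2)) for q in models.spot_point(n,'bung')])
o=np.array(s['position'])-[0,0,.068];print('expected bung origin px',proj(a,o),proj(b,o))
```

```text
[ 0.69491137 -0.00682788  0.20695052] [-1.34489748 -0.15473209 -1.09038348]
side tray [ 0.69321387 -0.00147365  0.        ]
side post [0.43939653 0.0810973  0.1335    ]
wrist tray [ 0.70300032 -0.00915593  0.        ]
scene [([337.0, 269.0], 0.57)]
side [([249.0, 176.0], 0.82), ([291.0, 277.0], 0.69), ([380.0, 294.0], 0.55)]
expected bung origin px [339.9276831  268.63069614] [246.54664568 175.48283989]
```

View pics/t1.png

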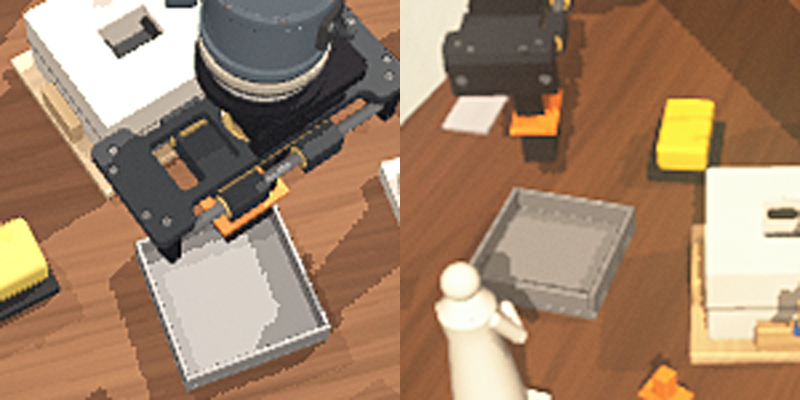

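The bung is held over the tray, and its origin is within about 3 px of prediction, so it hasn't slipped. The hole at (130,38) is empty. Lowering.

Call:
arm_command:
  translation:
    - [-0.05,0.25,0.03]
    - [-0.05,0.5,0.03]
    - [-0.05,0.75,0.03]
    - [-0.05,0.75,0.03]
  rotation:
    - [0,0,0]
    - [0,0,0]
    - [0,0,0]
    - [0,0,0]
  grip: [1,1,1,1]

```text
time_s: 16.5
position: [0.6992, -0.0072, 0.1447]
tcp_rot: [[-0.933, -0.007, 0.36], [-0.361, 0.001, -0.933], [0.006, -1.0, -0.004]]
force: [-1.1, 1.1, -1.0]
opening: 0.223
```

Call:
arm_command:
  translation:
    - [0,0.25,0]
    - [0,0.5,0]
    - [0,0.7,0]
    - [0,0.75,0]
    - [0,0.75,0]
  rotation:
    - [0,0,0]
    - [0,0,0]
    - [0,0,0]
    - [0,0,0]
    - [0,0,0]
  grip: [1,1,1,1,1]

```text
time_s: 17.0
position: [0.7014, -0.0075, 0.0878]
tcp_rot: [[-0.933, -0.001, 0.361], [-0.361, 0.0, -0.933], [0.001, -1.0, -0.0]]
force: [0.7, 0.8, -1.1]
opening: 0.228
```

Call:
arm_command:
  translation:
    - [0,0.05,0]
    - [0,0.1,0]
    - [0,0.15,0]
    - [0,0.15,0]
    - [0,0.15,0]
  rotation:
    - [0,0,0]
    - [0,0,0]
    - [0,0,0]
    - [0,0,0]
    - [0,0,0]
  grip: [1,1,1,1,1]

```text
time_s: 17.5
position: [0.7015, -0.0076, 0.0761]
tcp_rot: [[-0.933, -0.0, 0.36], [-0.36, 0.0, -0.933], [0.0, -1.0, -0.0]]
force: [-0.2, 0.1, -0.7]
opening: 0.23
```

Call:
arm_command:
  translation:
    - [0,0.015,0]
    - [0,0.025,0]
    - [0,0.025,0]
  rotation:
    - [0,0,0]
    - [0,0,0]
    - [0,0,0]
  grip: [1,1,1]

```text
time_s: 17.8
position: [0.7015, -0.0076, 0.074]
tcp_rot: [[-0.933, -0.0, 0.36], [-0.36, 0.0, -0.933], [0.0, -1.0, -0.0]]
force: [0.2, 0.7, -2.0]
opening: 0.225
```

Call:
arm_command:
  translation:
    - [0,0.008,0]
    - [0,0.015,0]
    - [0,0.015,0]
  rotation:
    - [0,0,0]
    - [0,0,0]
    - [0,0,0]
  grip: [1,1,1]

```text
time_s: 18.1
position: [0.7015, -0.0075, 0.0728]
tcp_rot: [[-0.933, -0.0, 0.36], [-0.36, 0.0, -0.933], [0.0, -1.0, -0.0]]
force: [0.7, -0.8, -0.7]
opening: 0.228
```

Call:
arm_command:
  translation:
    - [0,0.008,0]
    - [0,0.015,0]
    - [0,0.015,0]
  rotation:
    - [0,0,0]
    - [0,0,0]
    - [0,0,0]
  grip: [1,1,1]

```text
time_s: 18.4
position: [0.7016, -0.0076, 0.0719]
tcp_rot: [[-0.933, 0.0, 0.361], [-0.361, -0.0, -0.933], [-0.0, -1.0, 0.0]]
force: [0.2, 0.4, 0.8]
opening: 0.229
```

Call:
arm_command:
  translation:
    - [0,0.006,0]
    - [0,0.012,0]
    - [0,0.012,0]
  rotation:
    - [0,0,0]
    - [0,0,0]
    - [0,0,0]
  grip: [1,1,1]

```text
time_s: 18.7
position: [0.7017, -0.0075, 0.0718]
tcp_rot: [[-0.933, 0.001, 0.361], [-0.361, -0.0, -0.933], [-0.0, -1.0, 0.0]]
force: [-2.2, 1.4, 5.4]
opening: 0.23
```

The bung touched the floor at TCP 71.8 mm, where 72 was expected. Release and rise.

Call:
arm_command:
  translation:
    - [0,0,0]
    - [0,0,0]
    - [0,0,0]
    - [0,0,0]
    - [0,0,0]
  rotation:
    - [0,0,0]
    - [0,0,0]
    - [0,0,0]
    - [0,0,0]
    - [0,0,0]
  grip: [0.3,0.2,0.1,0.1,0.1]

```text
time_s: 19.2
position: [0.7014, -0.0076, 0.0705]
tcp_rot: [[-0.933, -0.0, 0.36], [-0.36, 0.0, -0.933], [0.0, -1.0, -0.0]]
force: [1.0, 0.0, 0.6]
opening: 0.44
```

Call:
arm_command:
  translation:
    - [0,-0.2,0]
    - [0,-0.5,0]
    - [0,-1,0]
    - [0,-1,0]
  rotation:
    - [0,0,0]
    - [0,0,0]
    - [0,0,0]
    - [0,0,0]
  grip: [0.1,0.1,0.1,0.1]

```text
time_s: 19.6
position: [0.706, -0.0082, 0.1585]
tcp_rot: [[-0.933, 0.014, 0.361], [-0.361, -0.002, -0.933], [-0.012, -1.0, 0.007]]
force: [0.9, -0.1, 1.3]
opening: 0.449
```

Call:
arm_command:
  translation:
    - [0.2,-0.5,0]
    - [0.6,-1,0]
    - [1,-1,0]
    - [1,-1,0]
    - [1,-1,0]
  rotation:
    - [0,0,0]
    - [0,0,0]
    - [0,0,0]
    - [0,0,0]
    - [0,0,0]
  grip: [0.1,0.1,0.1,0.1,0.1]

```text
time_s: 20.1
position: [0.6268, -0.0366, 0.2318]
tcp_rot: [[-0.933, 0.002, 0.36], [-0.36, -0.0, -0.933], [-0.001, -1.0, 0.001]]
force: [-0.0, 0.9, 0.5]
opening: 0.454
```

Run:
```python
from h import *
s=bot.read_state();print(s['time_s'],s['position'],s['force'],s['opening'])
a=cap('scene');b=cap('side')
cv2.imwrite('pics/f.png',np.hstack([a['img'][100:360,150:480],b['img'][130:390,180:450]]))
Z={'bung':.004,'keeper_post':.1335,'figure':0,'jar':0,'pail':0,'sander':0,'bed':0}
for n,c in(('scene',a),('side',b)):
  for t in Z: print(n,t,[(atz(c,np.array(q['point'])*S,Z[t]).round(3)[:2].tolist(),round(q['conf'],2)) for q in models.spot_point(n,t)[:3 if t=='bung' else 1]])
```

```text
20.1 [ 0.62676248 -0.03659781  0.23181173] [-0.04289893  0.87065414  0.50800199] 0.4541393204935729
scene bung [([0.703, -0.01], 0.75), ([0.538, 0.109], 0.74)]
scene keeper_post []
scene figure [([0.653, 0.17], 0.74)]
scene jar [([0.52, -0.27], 0.58)]
scene pail [([0.505, 0.281], 0.92)]
scene sander [([0.641, -0.189], 0.88)]
scene bed [([0.485, -0.044], 0.93)]
side bung [([0.695, -0.008], 0.68), ([0.352, 0.107], 0.68), ([0.535, 0.118], 0.52)]
side keeper_post [([0.443, 0.086], 0.72)]
side figure [([0.656, 0.182], 0.82)]
side jar [([0.51, -0.27], 0.89)]
side pail [([0.508, 0.28], 0.6)]
side sander [([0.47, -0.034], 0.69)]
side bed [([0.499, -0.046], 0.61)]
```

View pics/f.png

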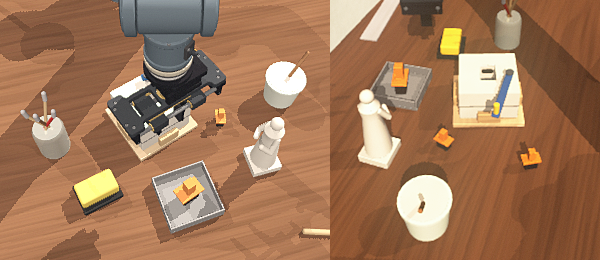

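The bung stands upright mid-tray at (187,190) in the left half of the picture. The keeper is open, the mould is on its bed, the hole is empty, and the bystanders haven't moved. Handing in.

```bash
python3 -c "
from rig import bot
print(bot.hand_in())"
```

```text
the job is handed in; nothing more can be done
None
```

The job is done and handed in at about 20 s of the 72 s allowed; hand-in gives no verdict.

- **Keeper:** I pushed it by its yellow post to about 70–74°, well past the required 55°. It was still open in the last side view, though the scene camera's network did not see the post then because the arm hid it.
- **Bung:** I gripped the largest bung, the one seated in the hole, and rocked it about ±0.11 rad over eight leans. I then drew it straight out. It went down gently in the grey tray, with about 5 N at contact, and I let go. It stands upright near the tray's centre, at about (0.70, -0.01).
- **Mould:** The pictures show it still lying on its bed. Downward pull on the wrist, read at the end of each move, peaked at about 7 N against its 20 N weight. Two late leans read about 19 N upward on the tool, which is a push down on the mould rather than a lift.
- **Figure, jar, pail and sander:** They are where they started, within the few-mm accuracy of the detections.
- **Check that disagreed:** In the last side view the network placed the sander on the mould, at (0.47, -0.03). The picture and the scene camera both show the sander in its original place.

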